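Fit a cart wheel on its studded hub

TASK

Pick up the cart wheel and fit it on the hub of the blue axle stand: slide its bore over the centre spigot, turn it until its three holes meet the three studs, and push it gently down, without letting it drop, until it sits flush on the hub face. Feel your way and never lean hard on the hub; then let go and leave everything else on the bench where it is.

Things in the scene. Friction and masses are not known exactly. Their poses are not given: they have to be found in the camera images.
- wheel_centre (a point): Centre of the loose cart wheel on its axis, 30 mm above its underside; z up. 0.4 to 0.7 kg, lies flat. Black tyre 160 mm across, 28 mm high; inside it, level with the underside, a yellow disc 96 x 96 x 10 mm with three 10 mm through holes 32 mm from the axis, at 0, 120 and 240 degrees from this frame's +x (counter-clockwise seen from above): each third of a turn is alike.
- neck_top (a point): Top centre of the wheel's steel neck, 60 mm above the wheel's underside, 32 mm above the tyre. The neck is 40 x 40 mm square, its flats square to this frame's x and y axes (same as wheel_centre's): grip it across two opposite flats. A round 22 mm bore runs from here right down through neck and disc.
- wheel: The same wheel, origin on its axis at its underside (frame as wheel_centre's). It must be guided down, not dropped: it fails if the wheel moves faster than 0.3 m/s (a fall of about 5 mm) on the studs or close above the hub face.
- stand: Blue axle stand, fixed to the table; origin at the centre of its underside, z up. Base 130 x 130 x 12 mm, column 60 mm across, on top a white round hub 92 mm across. The wheel is flush when wheel_centre is 90 mm above this origin, on the stand's axis. Pushes to 25 N and turning moments to 0.5 N m are safe; it fails when contact forces on it, side forces of wedging included, add up to 75 N.
- hub_face (a point): Centre of the hub's flat top, 60 mm above the table. Three dark steel studs rise from it 32 mm from the axis, 120 degrees apart, 8 mm thick, 26 mm high (top 5 mm a cone narrowing to 3 mm). The hub is braked (3 N m) at an arbitrary angle that NO given pose tells (frame as the stand's): see it, or feel for it by turning the wheel with a light push on the stud tips until it sinks.
- spigot_tip (a point): Top centre of the hub's steel centre spigot, 20 mm in diameter, standing 50 mm above the hub face, its top 12 mm a cone narrowing to 8 mm. Three sprung balls in it, centred 5 mm above the hub face, meet the wheel's bore over the last 9 mm of travel: a steady push of 8 to 16 N in all, the wheel's weight included, gets it past them.
- nut_dish: steel dish 60 mm across, 16 mm high, with brass nuts fixed in it, standing between wheel and axle stand; not to be disturbed (origin at the centre of its underside)
- wrench: steel wrench on the left of the table; not to be disturbed (origin at the centre of its underside)
- screwdriver: screwdriver on the left of the table; not to be disturbed (origin at the centre of its underside)
- hammer: hammer on the right of the table; not to be disturbed (origin at the centre of its underside)
- grease_jar: white jar, green cap, 70 mm across, 70 mm high, at the back; not to be disturbed (origin at the centre of its underside)
- tape_measure: yellow tape measure, 65 x 35 x 60 mm, at the back; not to be disturbed (origin at the centre of its underside)
- bearing_race: steel ring 68 mm across, 18 mm high, at the back; not to be disturbed (origin at the centre of its underside)
Mind the look-alikes: they are no part of the job. What is shaped like the stand but orange or purple is not meant.

How it is judged:
By the outcome, as a careful person would: the job done as asked, in the order asked, and still so for the second after the job is handed in, with the robot touching nothing.
It also fails if it takes over 72 s, if anything falls off the work surface, if the arm or the gripper's body presses on something with over 40 N, if the wrist force passes 120 N, or if a joint passes its speed limit or range.

ROBOT

A 6-joint arm with a two-finger parallel gripper is mounted at the origin on the work surface. World frame = base frame: x ahead of the robot, y to its left, z up, the work surface at z = 0. Lengths are in mm, angles in rad, forces in N, time in s.
With the tool pointing down it reaches from about 400 to 925 mm from the base axis. Payload 12.5 kg.
Tool frame: the origin (TCP) lies between the finger pads; the fingertips stand 11 mm ahead of it and the grasp point (between the pads) lies 8 mm behind it (env.tip_extent is the distance from the TCP to the fingertips, in mm); x points along the fingers, z is the direction in which the jaws open and shut, and the axes are right-handed (so a half turn about x gives the same grasp; the last joint's range is limited). The gripper opens to 95 mm and grips with 3 to 60 N. Pads are 20 mm wide; open, the fingers measure 119 mm over their backs; the gripper's body (75 mm by 180 mm) begins 59 mm behind the grasp point.
Start: joints at [-1.304, 0.491, 1.559, -0, 1.092, -0.106], TCP at [227.664, -582.078, 225.661] pointing down, gripper open.
Joint ranges: [-3.1, 3.1], [-0.84, 2.19], [0.05, 2.79], [-1.13, 4.28], [0.06, 2.93], [-2.69, 2.69]. Speed limits (rad/s): [2.22, 2.22, 2.79, 3.14, 3.14, 3.14].

INTERFACE

Orientations are given as [roll, pitch, yaw] about the fixed x, y, z axes, in that order (R = Rz(yaw) Ry(pitch) Rx(roll)).
In Python, from cell import status, imaging, env gives the robot as it stands. The module is installed in compiled form; this text tells all that it offers.
- The arm moves only by the tool apply_moves, never from a script. Its argument "increments" is a list of rows, each a list of 5 numbers: the closure, from 0 (fully open) to 1 (shut), then the shift along the tool's x, y, z in mm, then the turn about the tool's x in degrees. A call has 1 to 10 rows; each row shifts and turns the commanded pose from where the row before left it, along the tool's axes as they then stand; what a row does not reach is not made up. A row lasts 1/10 s, in which the tool goes at most 50 mm and 8.59 degrees, less where a joint would pass 70% of its speed; a pose out of reach is approached as far as the arm can. A call with a gripper value outside its range is refused whole. The fingers move at their own pace and stop on an object; the grip force is fixed at half the most. Time passes only in rows, so rows that do not move let the fingers close. It gives the time, the measured TCP pose, the force and the opening at its end, in the units of the state.
- status.state(): the state, without advancing time (a new reading comes with each control period).
- imaging.read_camera(name): name is "scene" or "side" or "wrist"; returns a dict with "pixels" (480x640x3 uint8, red, green, blue), "fovy" (degrees; the focal length in pixels is half the picture's height over the tangent of half this angle, whatever the lens; pixels are square), "cx", "cy" (the principal point, pixels), "R" (3x3) and "t" (3): a world point X has camera coordinates R X + t. Camera axes: x right, y down, z forward; pixel columns grow to the right and rows downward; lengths in mm; the calibration is good to about 2 mm. A picture is of the moment at which its call begins. There is no depth.
- env.job_done(): hands the job in, once; it reports no verdict.
The state is a dict: "t": time; "joints": joint angles; "qvel": joint speeds; "tau": joint torques, N m; "eef_pos": TCP position; "tcp_rot": TCP orientation; "ft_force": force on the tool from outside, world axes, zero at the start; "moment": the same for the moment, N m; "opening": opening from 0.0 (shut) to 1.0 (fully open).
Only numpy, scipy, OpenCV 4.12 (cv2) and the standard library are available. Lean on these libraries where they do the work, as an engineer would, in place of code of your own. Each camera call takes 0.05 s, during which the arm holds its last target. There are 200 camera calls.

## Working session

There is one attempt and no reset: what is moved stays moved. The work goes in short steps, Python scripts to look and compute and a tool call to move; the robot and the scene stay as the last step left them, time stands still between calls to the robot, and variables do not carry over. Pictures are saved under pics/ and viewed, about 8 in all and at most 12, crops included, and the job is handed in when it is done.

Besides the shell and the picture viewer there is one more tool, called after "Emit:" as name(argument=value, ...), one argument or row to a line, values as JSON. apply_moves: Moves the arm, as the interface text tells. Its arguments: {"type":"object","properties":{"increments":{"type":"array"}},"required":["increments"]}

```bash
mkdir -p pics
cat > h.py <<'E'
from cell import status, imaging, env
import numpy as np, cv2
def shot(n,f=None):
    c=imaging.read_camera(n)
    c['f']=240/np.tan(np.radians(c['fovy'])/2); c['R']=np.array(c['R']); c['t']=np.array(c['t'])
    if f: cv2.imwrite('pics/'+f,cv2.cvtColor(c['pixels'],cv2.COLOR_RGB2BGR))
    return c
def ray(c,u,v,z):
    d=c['R'].T@np.array([(u-c['cx'])/c['f'],(v-c['cy'])/c['f'],1]); o=-c['R'].T@c['t']
    return o+d*(z-o[2])/d[2]
def proj(c,X):
    p=c['R']@np.array(X)+c['t']; return p[:2]/p[2]*c['f']+[c['cx'],c['cy']]
E
python3 - <<'E'
from h import *
import pickle
d={}
for n in ['scene','side','wrist']:
    c=d[n]=shot(n,n+'0.png'); print(n,c['fovy'],c['cx'],c['cy'],(-c['R'].T@c['t']).round(),c['R'].round(2).tolist())
pickle.dump(d,open('c0.pkl','wb'))
print(status.state())
E
```

```text
scene 43.64119206865423 315.8455790618304 234.83213318377773 [1144. -892. 1027.] [[0.82, 0.57, -0.01], [0.36, -0.54, -0.76], [-0.44, 0.63, -0.64]]
side 49.718023776884074 320.43332461550705 239.2802219960191 [ -47. 1031.  982.] [[-0.88, -0.48, 0.01], [-0.3, 0.54, -0.79], [0.37, -0.7, -0.61]]
wrist 62.82478053961056 320.0882929850845 242.22786869362278 [ 309. -551.  385.] [[0.36, -0.93, -0.0], [-0.89, -0.35, 0.3], [-0.28, -0.11, -0.95]]
{'t': 0.15, 'joints': array([-1.30358750e+00,  4.91397641e-01,  1.55931021e+00,  5.07499325e-05,
        1.09172043e+00, -1.05609372e-01]), 'qvel': array([-0.00190047, -0.00289809, -0.00209285,  0.00078117, -0.0001528 ,
       -0.00168751]), 'tau': array([ 2.20505761e-03, -6.12898636e+01, -2.58277148e+01,  6.92889048e-02,
        4.73757950e-02, -8.98149506e-05]), 'eef_pos': array([ 227.63175561, -581.88731013,  225.21030134]), 'tcp_rot': array([2.98216353, 1.56995948, 1.78416199]), 'ft_force': array([-0.49005464, -0.84171728, -0.10019737]), 'moment': array([0.00212113, 0.00893874, 0.02681812]), 'opening': 1.001441280435252}
```

View pics/scene0.png

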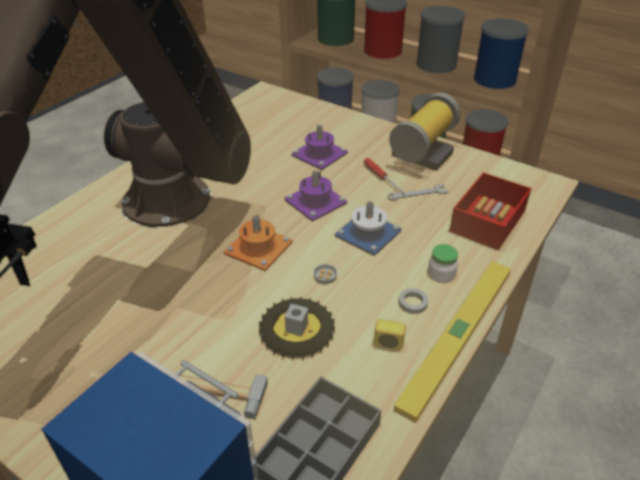

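View pics/side0.png

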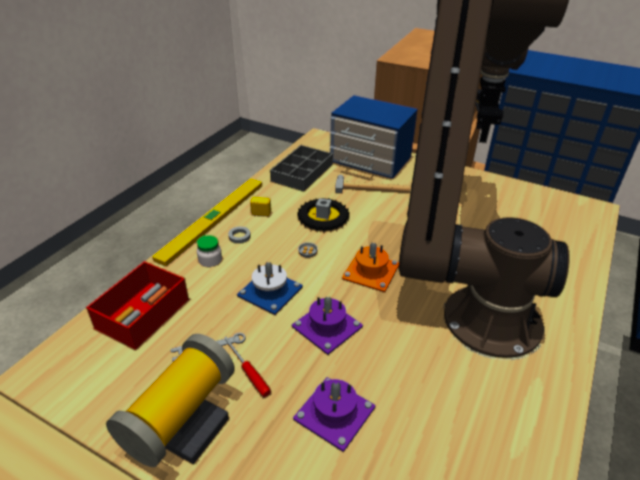

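The scene view shows the wheel's neck top at about (297,312), and the blue stand's spigot tip at about (370,206). In the side view they are at about (323,203) and (268,266).

Run:
```python
from h import *
import pickle
d=pickle.load(open('c0.pkl','rb'))
from scipy.spatial.transform import Rotation as Ro
for n,a,b in [('scene',(297,311),(370,206)),('side',(323,203),(268,266))]:
    print(n,ray(d[n],*a,60).round(),ray(d[n],*b,110).round())
# tyre by dark mask, hub by blue base
for n,box in [('scene',(250,290,340,365)),('side',(290,195,355,232))]:
    p=d[n]['pixels'][box[1]:box[3],box[0]:box[2]]
    m=(p.max(2)<75).astype(np.uint8)
    k=max(cv2.findContours(m,0,1)[0],key=cv2.contourArea); e=cv2.fitEllipse(cv2.convexHull(k)); print(n,e,ray(d[n],e[0][0]+box[0],e[0][1]+box[1],16).round())
s=status.state(); R=Ro.from_euler('xyz',s['tcp_rot']).as_matrix(); print(R.round(3))
w=d['wrist'];print('cam in tool',R.T@(-w['R'].T@w['t']-s['eef_pos']), (w['R']@R).round(3))
```

```text
scene [ 599. -187.   60.] [570. 168. 110.]
side [ 593. -184.   60.] [545. 206. 110.]
scene ((45.4667854309082, 38.69582748413086), (55.41551208496094, 71.85619354248047), 90.19949340820312) [ 602. -199.   16.]
side ((32.99929428100586, 19.716529846191406), (32.0383186340332, 50.84469223022461), 91.00904083251953) [ 592. -182.   16.]
[[-0.     0.931  0.364]
 [ 0.001  0.364 -0.931]
 [-1.     0.    -0.001]]
cam in tool [-159.48893342   86.77783045    0.47555268] [[ 0.     0.     1.   ]
 [-0.299 -0.954  0.   ]
 [ 0.954 -0.299 -0.   ]]
```

Run:
```python
from h import *
import pickle
d=pickle.load(open('c0.pkl','rb'))
for z in (0,100,200): print(z,[ray(d['side'],*p,z).round()[:2] for p in [(331,150),(395,172),(333,105),(405,130),(417,103)]],[ray(d['scene'],*p,z).round()[:2] for p in [(50,430),(135,357),(245,430)]])
```

```text
0 [array([ 786., -610.]), array([ 499., -576.]), array([  979., -1001.]), array([ 594., -922.]), array([  648., -1216.])] [array([ 352., -660.]), array([ 355., -446.]), array([ 663., -449.])]
100 [array([ 701., -443.]), array([ 444., -412.]), array([ 875., -794.]), array([ 529., -724.]), array([ 577., -988.])] [array([ 429., -683.]), array([ 432., -489.]), array([ 710., -492.])]
200 [array([ 616., -276.]), array([ 388., -249.]), array([ 770., -587.]), array([ 464., -525.]), array([ 507., -759.])] [array([ 506., -705.]), array([ 508., -533.]), array([ 757., -535.])]
```

Emit:
apply_moves(
  increments=[
    [0,-5,35,-17,0],
    [0,-5,35,-17,0],
    [0,0,35,-17,0],
  ],
)

```text
t: 0.45
eef_pos: [307.5, -495.5, 235.9]
tcp_rot: [0.112, 1.57, -1.087]
ft_force: [0.4, -1.0, -0.3]
opening: 1.0
```

Emit:
apply_moves(
  increments=[
    [0,0,38,-18,0],
    [0,0,38,-18,0],
    [0,0,38,-18,0],
    [0,0,38,-18,0],
    [0,0,38,-18,0],
    [0,0,38,-18,0],
    [0,0,38,-18,0],
    [0,0,38,-18,0],
    [0,0,35,-18,0],
    [0,0,20,-6,0],
  ],
)

```text
t: 1.45
eef_pos: [581.4, -206.5, 235.4]
tcp_rot: [-2.973, 1.57, 2.114]
ft_force: [-0.6, 0.0, -0.2]
opening: 1.002
```

Run:
```python
from h import *
import pickle
c=shot('wrist','w1.png'); pickle.dump(c,open('w1.pkl','wb'))
s=status.state();print(s['eef_pos'],s['tcp_rot'],s['joints'])
print(proj(c,(597,-187,60)))
```

```text
[ 582.84811932 -205.75615783  235.28895814] [2.10755091 1.57003504 0.91226278] [-4.46497355e-01  4.71872347e-01  1.56505476e+00  8.33185965e-04
  1.10450547e+00  7.48416255e-01]
[305.27556629 198.10006331]
```

View pics/w1.png

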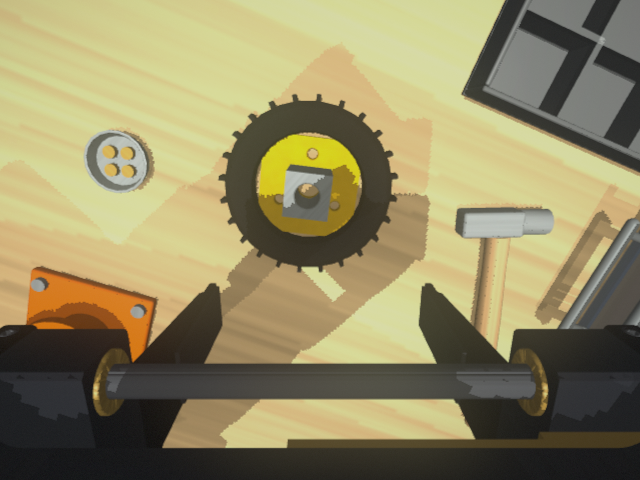

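The wrist view shows the wheel: bore at about (307,194), disc holes at (313,153), (336,206) and (279,200), neck top square around (283..333, 173..221).

Run:
```python
from h import *
import pickle
c=pickle.load(open('w1.pkl','rb'))
hs=np.array([ray(c,*p,10)[:2] for p in [(313,153.5),(336,206),(279,200)]])
print('holes',hs.round(1),[np.linalg.norm(hs[i]-hs[i-1]).round(1) for i in range(3)])
q=np.array([ray(c,*p,60)[:2] for p in [(287.5,177),(332,179),(327.5,221.5),(283,217)]])
print('neck',q.round(1),q.mean(0),np.degrees(np.arctan2(*(q[1]-q[0])[::-1])),np.degrees(np.arctan2(*(q[2]-q[3])[::-1])),[np.linalg.norm(q[i]-q[i-1]).round(1) for i in range(4)])
ctr=ray(c,307,194,60)[:2]; print('bore',ctr)
for h in hs: v=h-ctr; print(np.hypot(*v).round(1),np.degrees(np.arctan2(v[1],v[0])).round(1))
p=c['pixels'].astype(int); y=((p[...,0]-p[...,2]>80)&(p[...,1]-p[...,2]>60)).astype(np.uint8)
im=c['pixels'][120:270,210:405]; cv2.imwrite('pics/w1c.png',cv2.resize(im[...,::-1],None,fx=4,fy=4,interpolation=cv2.INTER_CUBIC))
```

```text
holes [[ 630.4 -180.2]
 [ 591.  -220.1]
 [ 575.9 -165.1]] [np.float64(56.6), np.float64(56.1), np.float64(57.0)]
neck [[ 608.4 -166.5]
 [ 620.7 -202.3]
 [ 584.7 -212.6]
 [ 574.2 -174.8]] [ 597.00201208 -189.04658198] -71.08029141274851 -74.45826545951111 [np.float64(35.2), np.float64(37.8), np.float64(37.4), np.float64(39.2)]
bore [ 600.88071036 -187.11029187]
30.3 13.1
34.5 -106.6
33.3 138.7
```

View pics/w1c.png

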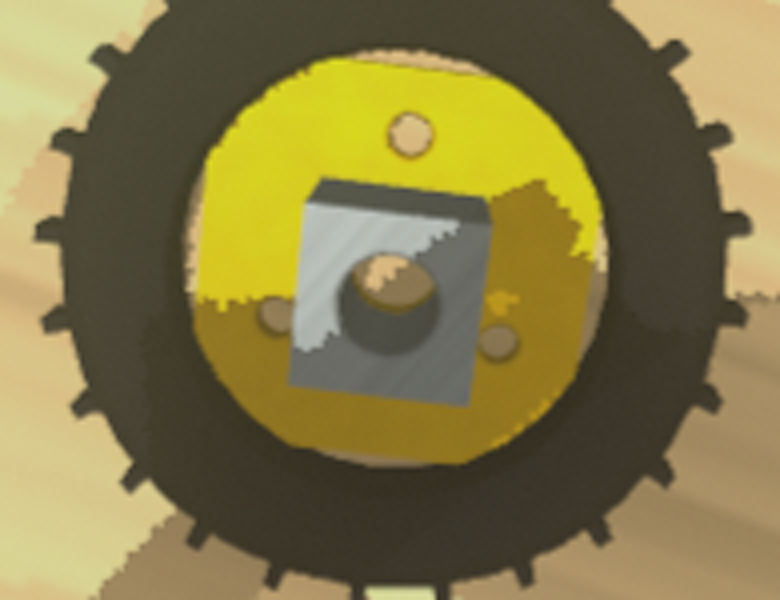

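Emit:
apply_moves(
  increments=[
    [0,0,10,-30,0],
    [0,0,12,-38,0],
    [0,0,12,-38,0],
    [0,0,12,-38,0],
    [0,0,12,-38,0],
    [0,0,12,-38,0],
    [0,0,12,-38,0],
    [0,0,12,-38,0],
    [0,0,12,-38,0],
    [0,0,12,-38,0],
  ],
)

```text
t: 2.5
eef_pos: [554.0, 181.5, 235.5]
tcp_rot: [-1.244, 1.57, -2.442]
ft_force: [0.5, 0.2, -0.1]
opening: 0.999
```

Run:
```python
from h import *
import pickle
c=pickle.load(open('w1.pkl','rb'))
q=np.array([ray(c,*p,60)[:2] for p in [(286.25,170.75),(332.5,175.75),(327.25,221.5),(282.5,216.25)]])
print('neck',q.mean(0),[(np.degrees(np.arctan2(*(q[i]-q[i-1])[::-1]))%90).round(1) for i in range(4)],[np.linalg.norm(q[i]-q[i-1]).round(1) for i in range(4)])
print('bore',ray(c,307.25,195.75,60))
shot('scene') # let the arm settle
c=shot('wrist','w2.png'); pickle.dump(c,open('w2.pkl','wb'))
s=status.state();print(s['eef_pos'],s['tcp_rot'],s['joints'])
```

```text
neck [ 598.91618616 -187.98032464] [np.float64(15.3), np.float64(15.4), np.float64(15.4), np.float64(14.6)] [np.float64(39.7), np.float64(39.4), np.float64(40.2), np.float64(39.5)]
bore [ 599.53845524 -187.85362649   60.        ]
[553.70004439 183.72484843 235.36974273] [-3.00003183  1.57023339  2.08867634] [2.06937429e-01 4.21925821e-01 1.65162409e+00 6.11561428e-04
 1.06821505e+00 1.40111994e+00]
```

View pics/w2.png

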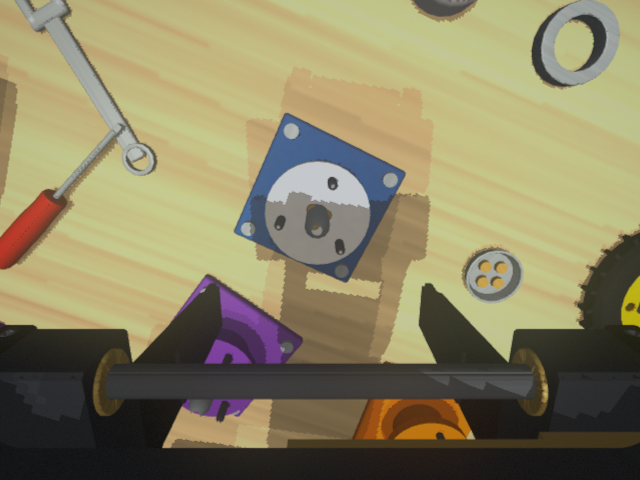

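The blue stand is in the middle: hub disc around (317,213), studs near (332,183), (280,222) and (341,246). I'll take a crop for precision.

Run:
```python
from h import *
import pickle
c=pickle.load(open('w2.pkl','rb'))
cv2.imwrite('pics/w2c.png',cv2.resize(c['pixels'][155:275,250:390,::-1],None,fx=5,fy=5,interpolation=cv2.INTER_CUBIC))
p=c['pixels']; hsv=cv2.cvtColor(p,cv2.COLOR_RGB2HSV)
m=((hsv[...,1]<60)).astype(np.uint8); m[:158]=0;m[268:]=0;m[:,:262]=0;m[:,374:]=0
k=max(cv2.findContours(m,0,1)[0],key=cv2.contourArea); e=cv2.fitEllipse(cv2.convexHull(k)); print(e, ray(c,*e[0],60))
```

```text
((315.22662353515625, 214.42568969726562), (104.2796630859375, 112.85994720458984), 50.72811508178711) [558.68240703 192.53192083  60.        ]
```

View pics/w2c.png

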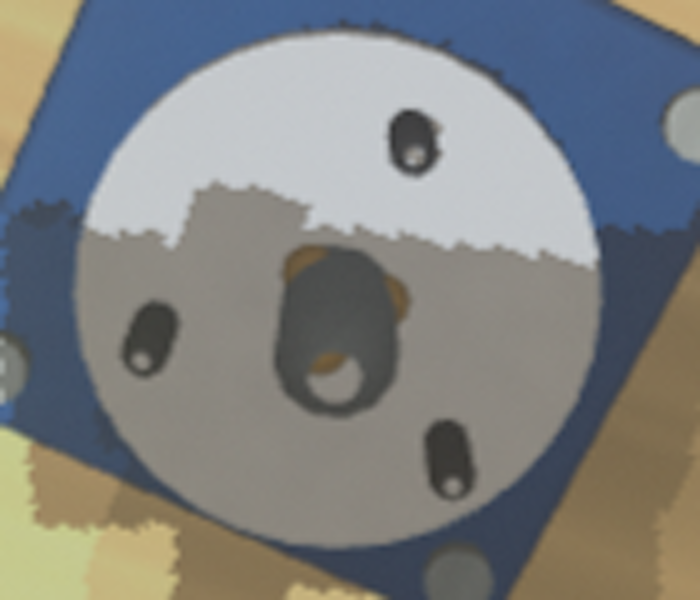

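Crop: hub edge 76–602 × 30–548, spigot tip (335,380), stud tips (414,155), (142,360), (452,487) in crop pixels.

Run:
```python
from h import *
import pickle
from scipy.spatial.transform import Rotation as Ro
c=pickle.load(open('w2.pkl','rb'))
f=lambda a,b,z: ray(c,250+(a+.5)/5-.5,155+(b+.5)/5-.5,z)[:2]
hub=f(339,289,60); tip=f(335,380,110); print('hub',hub,'tip',tip)
st=np.array([f(a,b,86) for a,b in [(414,155),(142,360),(452,487)]]); m=st.mean(0); print('studs',st.round(1),m)
for h in (m,tip): print([(np.hypot(*(s-h)).round(1),(np.degrees(np.arctan2(*(s-h)[::-1]))%120).round(1)) for s in st])
s=status.state(); print(s['eef_pos'],Ro.from_euler('xyz',s['tcp_rot']).as_matrix().round(4))
```

```text
hub [561.06665367 191.42415116] tip [558.71904008 190.72066542]
studs [[591.2 190.3]
 [544.  219. ]
 [542.3 163.7]] [559.16550925 190.98530445]
[(np.float64(32.1), np.float64(118.8)), (np.float64(31.8), np.float64(118.5)), (np.float64(32.1), np.float64(118.2))]
[(np.float64(32.5), np.float64(119.3)), (np.float64(31.9), np.float64(117.6)), (np.float64(31.6), np.float64(118.7))]
[553.70004439 183.72484843 235.36974273] [[-3.000e-04  9.300e-01  3.675e-01]
 [ 5.000e-04  3.675e-01 -9.300e-01]
 [-1.000e+00 -1.000e-04 -6.000e-04]]
```

Emit:
apply_moves(
  increments=[
    [0,0,-8,30,0],
    [0,0,-10,40,0],
    [0,0,-10,40,0],
    [0,0,-10,40,0],
    [0,0,-10,40,0],
    [0,0,-10,40,0],
    [0,0,-10,40,0],
    [0,0,-10,40,0],
    [0,0,-10,35,0],
    [0,0,-6,17,0],
  ],
)

```text
t: 3.6
eef_pos: [598.2, -194.6, 235.2]
tcp_rot: [-1.208, 1.57, -2.409]
ft_force: [0.1, 0.2, 0.6]
opening: 0.999
```

Emit:
apply_moves(
  increments=[
    [0,20,0,0,6.4],
    [0,20,0,0,0],
    [0,0,0,0,0],
    [0,0,0,0,0],
  ],
)

```text
t: 4.0
eef_pos: [598.6, -191.0, 196.0]
tcp_rot: [-2.121, 1.57, 2.853]
ft_force: [0.2, -0.9, 0.8]
opening: 0.999
```

```bash
cat >> h.py <<'E'
from scipy.spatial.transform import Rotation as Ro
def to(X,ang=None):
    "shift in tool axes to world X; current tool z yaw"
    s=status.state(); R=Ro.from_euler('xyz',s['tcp_rot']).as_matrix()
    print('t',s['t'],'pos',s['eef_pos'].round(2),'yaw_z',np.degrees(np.arctan2(R[1,2],R[0,2])).round(2),'tilt',R[:,0].round(4),'F',s['ft_force'].round(1),'M',s['moment'].round(2),'open',round(s['opening'],3),'j6',s['joints'][5].round(2))
    print('shift',(R.T@(np.array(X)-s['eef_pos'])).round(2))
E
python3 - <<'E'
from h import *
to((599.2,-188,42))
c=shot('wrist')
p=c['pixels'];a=proj(c,(599.2,-188,60)).astype(int);print(a)
x,y=a; x0,y0=x-80,y-70
cv2.imwrite('pics/w3c.png',cv2.resize(p[y0:y0+140,x0:x0+160,::-1],None,fx=5,fy=4.2857 and 5,interpolation=cv2.INTER_CUBIC)[:600])
import pickle;pickle.dump((c,x0,y0),open('w3.pkl','wb'));print(x0,y0)
E
```

```text
t 4.0 pos [ 598.62 -191.    195.96] yaw_z -75.01 tilt [-4.e-04  1.e-04 -1.e+00] F [ 0.2 -0.9  0.8] M [-0.01  0.02 -0.04] open 0.999 j6 0.9
shift [153.96   1.39  -2.71]
[316 233]
236 163
```

View pics/w3c.png

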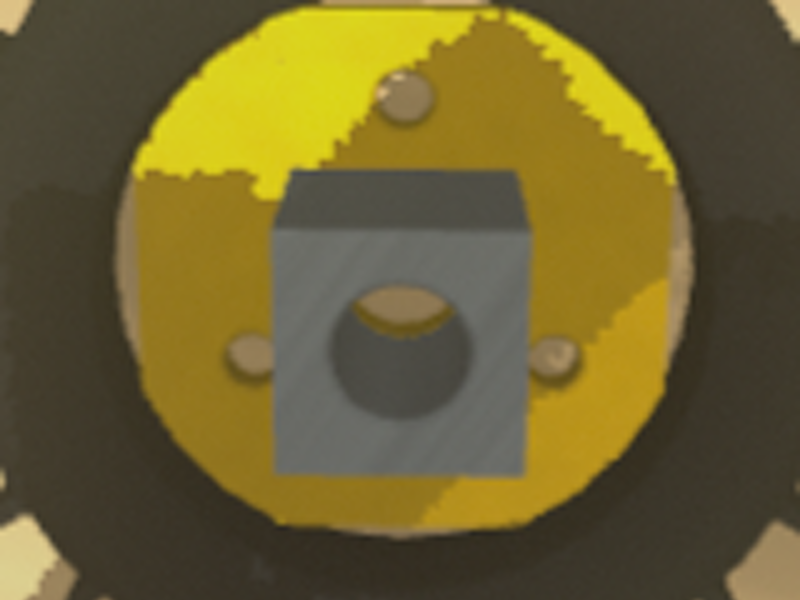

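Neck flats are square to the image, and the bore at (401,352) in the crop, i.e. (316,233), is exactly where predicted. Descending.

Emit:
apply_moves(
  increments=[
    [0,20,1.4,-2.7,0],
    [0,25,0,0,0],
    [0,25,0,0,0],
    [0,25,0,0,0],
    [0,20,0,0,0],
    [0,15,0,0,0],
    [0,12,0,0,0],
    [0,10,0,0,0],
    [0,2,0,0,0],
    [0,0,0,0,0],
  ],
)

```text
t: 5.05
eef_pos: [599.5, -188.1, 41.8]
tcp_rot: [0.635, 1.571, -0.674]
ft_force: [-0.1, -0.5, 0.1]
opening: 1.0
```

```bash
python3 -c "
from h import *
to((599.2,-188,42))"
```

```text
t 5.05 pos [ 599.53 -188.14   41.78] yaw_z -75.04 tilt [ 1.e-04 -1.e-04 -1.e+00] F [-0.1 -0.5  0.1] M [ 0.01 -0.01 -0.01] open 1.0 j6 0.9
shift [-0.22 -0.28 -0.22]
```

Emit:
apply_moves(
  increments=[
    [0.3,0,0,0,0],
    [0.5,0,0,0,0],
    [0.7,0,0,0,0],
    [1,0,0,0,0],
    [1,0,0,0,0],
    [1,0,0,0,0],
    [1,0,0,0,0],
    [1,0,0,0,0],
  ],
)

```text
t: 5.85
eef_pos: [599.3, -188.0, 41.6]
tcp_rot: [-2.501, 1.571, 2.472]
ft_force: [-0.5, 0.2, 1.1]
opening: 0.419
```

Run:
```python
from h import *
to((599.2,-188,42))
c=shot('wrist')
p=c['pixels'];a=proj(c,(599.2,-188,60));print(a)
cv2.imwrite('pics/w4.png',p[...,::-1])
import pickle;pickle.dump(c,open('w4.pkl','wb'))
```

```text
t 5.85 pos [ 599.31 -187.99   41.63] yaw_z -75.05 tilt [-2.e-04  1.e-04 -1.e+00] F [-0.5  0.2  1.1] M [0.26 0.12 0.03] open 0.419 j6 0.9
shift [-0.37 -0.11 -0.02]
[319.40112569 341.79707122]
```

View pics/w4.png

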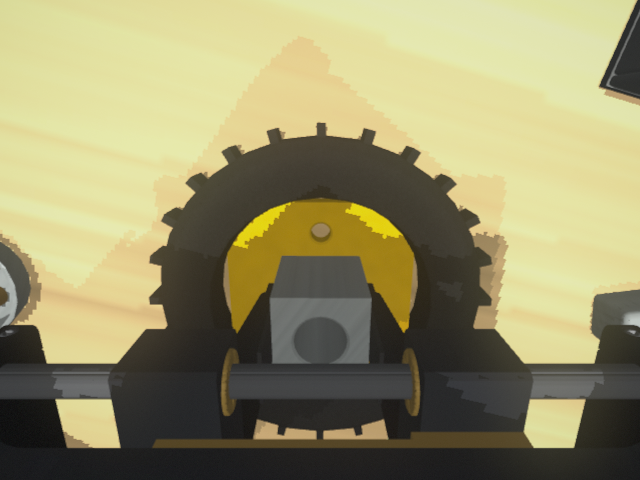

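Gripped (opening 0.419, about 40 mm); bore at (320,341) against a predicted (319,342), so the wheel is centred in the jaws within half a millimetre. Lifting.

Emit:
apply_moves(
  increments=[
    [1,-4,0,0,0],
    [1,-10,0,0,0],
    [1,-18,0,0,0],
    [1,-20,0,0,0],
    [1,-20,0,0,0],
    [1,-20,0,0,0],
    [1,-20,0,0,0],
    [1,-18,0,0,0],
    [1,-8,0,0,0],
    [1,-3,0,0,0],
  ],
)

```text
t: 6.9
eef_pos: [599.4, -188.1, 183.5]
tcp_rot: [0.815, 1.57, -0.494]
ft_force: [-0.3, 0.1, -5.7]
opening: 0.419
```

```bash
python3 -c "
from h import *
to((559.2,191,182))"
```

```text
t 6.9 pos [ 599.4  -188.13  183.53] yaw_z -75.04 tilt [ 1.e-03 -5.e-04 -1.e+00] F [-0.3  0.1 -5.7] M [ 0.02 -0.01 -0.02] open 0.419 j6 0.9
shift [   1.29   59.02 -376.66]
```

Emit:
apply_moves(
  increments=[
    [1,0,1,-6,0],
    [1,0,2,-14,0],
    [1,0,4,-24,0],
    [1,0,5,-30,0],
    [1,0,5,-32,0],
    [1,0,5,-34,0],
    [1,0,5,-34,0],
    [1,0,5,-34,0],
    [1,0,5,-34,0],
    [1,0,5,-34,0],
  ],
)

```text
t: 7.9
eef_pos: [567.5, 91.7, 181.8]
tcp_rot: [-1.822, 1.569, -3.132]
ft_force: [-0.2, 0.1, -5.3]
opening: 0.419
```

Emit:
apply_moves(
  increments=[
    [1,0,5,-32,0],
    [1,0,4,-28,0],
    [1,0,4,-20,0],
    [1,0,3,-13,0],
    [1,0,1,-6,0],
    [1,0,0,-1.7,4],
    [1,0,0,0,5],
    [1,0,0,0,5],
    [1,0,0,0,2.5],
    [1,0,0,0,0],
  ],
)

```text
t: 8.9
eef_pos: [559.0, 190.5, 182.3]
tcp_rot: [-0.958, 1.57, -2.557]
ft_force: [0.1, 0.5, -5.7]
opening: 0.421
```

Run:
```python
from h import *
to((559.2,191,182))
import pickle
c=shot('scene'); d=shot('side'); pickle.dump((c,d),open('w5.pkl','wb'))
a=proj(c,(559,191,120)).astype(int); b=proj(d,(559,191,120)).astype(int); print(a,b)
f=lambda i,q: cv2.resize(i['pixels'][q[1]-75:q[1]+75,q[0]-50:q[0]+50,::-1],None,fx=4,fy=4,interpolation=cv2.INTER_CUBIC)
cv2.imwrite('pics/w5.png',np.hstack([f(c,a),f(d,b)]))
```

```text
t 8.9 pos [559.05 190.53 182.33] yaw_z -91.61 tilt [-5.e-04 -3.e-04 -1.e+00] F [ 0.1  0.5 -5.7] M [ 0.02 -0.02 -0.05] open 0.421 j6 1.82
shift [ 0.33  0.14 -0.48]
[371 196] [266 258]
```

View pics/w5.png

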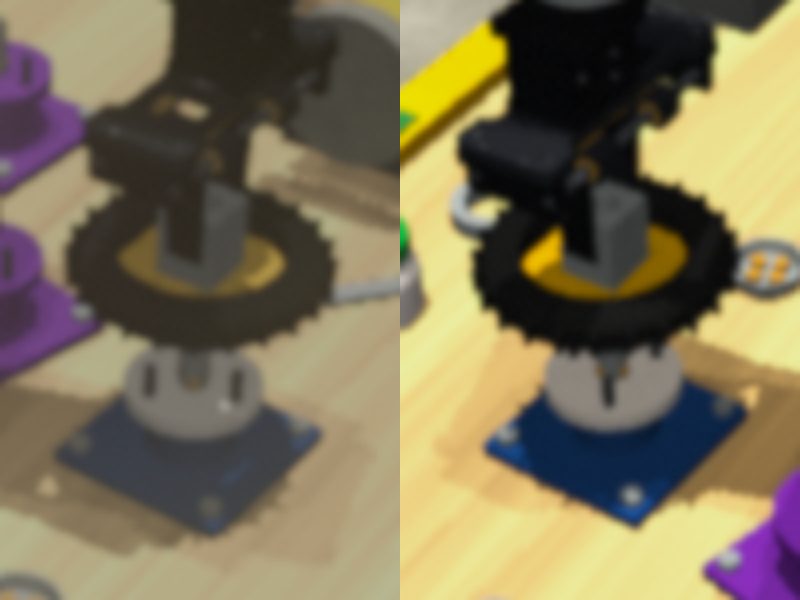

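The wheel hangs level and centred over the blue hub in both views. Lowering towards the spigot.

Emit:
apply_moves(
  increments=[
    [1,4,0,-0.4,0],
    [1,6,0,0,0],
    [1,6,0,0,0],
    [1,4,0,0,0],
    [1,4,0,0,0],
    [1,4,0,0,0],
    [1,3,0,0,0],
    [1,3,0,0,0],
    [1,2,0,0,0],
    [1,0,0,0,0],
  ],
)

```text
t: 10.0
eef_pos: [559.1, 191.5, 146.3]
tcp_rot: [-1.026, 1.57, -2.623]
ft_force: [0.2, -0.9, -4.8]
opening: 0.417
```

```bash
python3 -c "
from h import *
to((559.2,191,146))"
```

```text
t 10.0 pos [559.09 191.45 146.35] yaw_z -91.54 tilt [-3.e-04 -2.e-04 -1.e+00] F [ 0.2 -0.9 -4.8] M [0.04 0.02 0.03] open 0.417 j6 1.82
shift [0.35 0.12 0.45]
```

Emit:
apply_moves(
  increments=[
    [1,1.5,0,0,0],
    [1,1.5,0,0,0],
    [1,1.5,0,0,0],
    [1,1.5,0,0,0],
    [1,1.5,0,0,0],
    [1,1,0,0,0],
    [1,0,0,0,0],
  ],
)

```text
t: 10.7
eef_pos: [559.1, 191.4, 137.9]
tcp_rot: [-0.875, 1.571, -2.473]
ft_force: [-0.3, -0.4, -6.1]
opening: 0.422
```

```bash
python3 -c "
from h import *
to((559.2,191,134))"
```

```text
t 10.7 pos [559.12 191.44 137.94] yaw_z -91.54 tilt [-2.e-04 -2.e-04 -1.e+00] F [-0.3 -0.4 -6.1] M [0.07 0.06 0.  ] open 0.422 j6 1.82
shift [3.94 0.1  0.43]
```

Emit:
apply_moves(
  increments=[
    [1,1.5,0,0,0],
    [1,1.5,0,0,0],
    [1,1.5,0,0,0],
    [1,1.5,0,0,0],
    [1,1.5,0,0,0],
    [1,1,0,0,0],
    [1,0,0,0,0],
  ],
)

```text
t: 11.4
eef_pos: [559.1, 191.4, 129.4]
tcp_rot: [-1.026, 1.571, -2.624]
ft_force: [-0.1, 1.0, -5.9]
opening: 0.416
```

```bash
python3 -c "
from h import *
to((559.2,191,122))"
```

```text
t 11.4 pos [559.12 191.45 129.41] yaw_z -91.54 tilt [-2.e-04 -1.e-04 -1.e+00] F [-0.1  1.  -5.9] M [ 0.05  0.05 -0.06] open 0.416 j6 1.82
shift [7.41 0.1  0.44]
```

Still free (only the weight felt). Next come the stud tips, in small steps.

Emit:
apply_moves(
  increments=[
    [1,1,0,0,0],
    [1,1,0,0,0],
    [1,1,0,0,0],
    [1,1,0,0,0],
    [1,0,0,0,0],
  ],
)

```text
t: 11.9
eef_pos: [559.1, 191.4, 125.5]
tcp_rot: [-0.903, 1.571, -2.5]
ft_force: [-0.2, 0.7, -5.6]
opening: 0.42
```

Emit:
apply_moves(
  increments=[
    [1,1,0,0,0],
    [1,1,0,0,0],
    [1,1,0,0,0],
    [1,0,0,0,0],
  ],
)

```text
t: 12.3
eef_pos: [559.1, 191.5, 122.4]
tcp_rot: [-0.971, 1.571, -2.568]
ft_force: [0.7, 0.4, -5.9]
opening: 0.419
```

```bash
python3 -c "
from h import *
to((559.2,191,122))"
```

```text
t 12.3 pos [559.08 191.47 122.43] yaw_z -91.54 tilt [-2.e-04 -1.e-04 -1.e+00] F [ 0.7  0.4 -5.9] M [0.   0.06 0.02] open 0.419 j6 1.82
shift [0.43 0.13 0.47]
```

The underside is now about 5 mm below the stud tips with no contact force, so the holes have met the studs. Continuing.

Emit:
apply_moves(
  increments=[
    [1,1.5,0,0,0],
    [1,1.5,0,0,0],
    [1,1.5,0,0,0],
    [1,1.5,0,0,0],
    [1,1.5,0,0,0],
    [1,1,0,0,0],
    [1,1,0,0,0],
    [1,0,0,0,0],
  ],
)

```text
t: 13.1
eef_pos: [559.1, 191.5, 113.0]
tcp_rot: [-0.729, 1.571, -2.327]
ft_force: [0.1, 0.3, -6.0]
opening: 0.42
```

Emit:
apply_moves(
  increments=[
    [1,1,0,0,0],
    [1,1,0,0,0],
    [1,0.5,0,0,0],
    [1,0,0,0,0],
  ],
)

```text
t: 13.5
eef_pos: [559.1, 191.5, 110.5]
tcp_rot: [-0.718, 1.571, -2.316]
ft_force: [-0.3, -0.6, -5.8]
opening: 0.422
```

```bash
python3 -c "
from h import *
to((559.2,191,101.7))"
```

```text
t 13.5 pos [559.15 191.45 110.51] yaw_z -91.54 tilt [-1.e-04 -1.e-04 -1.e+00] F [-0.3 -0.6 -5.8] M [ 0.09 -0.   -0.03] open 0.422 j6 1.82
shift [8.81 0.07 0.45]
```

Emit:
apply_moves(
  increments=[
    [1,0.5,0,0,0],
    [1,0.5,0,0,0],
    [1,0.5,0,0,0],
    [1,0.5,0,0,0],
  ],
)

```text
t: 13.9
eef_pos: [559.4, 191.4, 109.0]
tcp_rot: [1.422, 1.57, -0.175]
ft_force: [-0.6, -1.5, 2.4]
opening: 0.42
```

Emit:
apply_moves(
  increments=[
    [1,0.5,0,0,0],
    [1,0.5,0,0,0],
    [1,0.5,0,0,0],
  ],
)

```text
t: 14.2
eef_pos: [559.4, 191.4, 107.6]
tcp_rot: [1.674, 1.57, 0.076]
ft_force: [-0.4, -2.0, 4.0]
opening: 0.418
```

Emit:
apply_moves(
  increments=[
    [1,0.5,0,0,0],
    [1,0.5,0,0,0],
    [1,0,0,0,0],
  ],
)

```text
t: 14.5
eef_pos: [559.2, 191.5, 105.7]
tcp_rot: [-0.3, 1.571, -1.898]
ft_force: [1.3, -0.4, -2.3]
opening: 0.419
```

Emit:
apply_moves(
  increments=[
    [1,0.5,0,0,0],
    [1,0.5,0,0,0],
    [1,0.5,0,0,0],
  ],
)

```text
t: 14.8
eef_pos: [559.1, 191.5, 104.4]
tcp_rot: [-1.0, 1.57, -2.597]
ft_force: [0.3, -1.2, -1.1]
opening: 0.417
```

Emit:
apply_moves(
  increments=[
    [1,0.5,0,0,0],
    [1,0.5,0,0,0],
    [1,0.3,0,0,0],
  ],
)

```text
t: 15.1
eef_pos: [559.1, 191.4, 103.2]
tcp_rot: [-0.971, 1.571, -2.569]
ft_force: [0.1, -1.8, -1.2]
opening: 0.418
```

Emit:
apply_moves(
  increments=[
    [1,0.3,0,0,0],
    [1,0.3,0,0,0],
  ],
)

```text
t: 15.3
eef_pos: [559.1, 191.4, 102.6]
tcp_rot: [-0.829, 1.571, -2.427]
ft_force: [0.8, -0.9, -1.4]
opening: 0.419
```

Emit:
apply_moves(
  increments=[
    [1,0.3,0,0,0],
    [1,0.3,0,0,0],
  ],
)

```text
t: 15.5
eef_pos: [559.2, 191.4, 102.1]
tcp_rot: [0.133, 1.571, -1.465]
ft_force: [1.1, -0.7, -1.4]
opening: 0.42
```

Emit:
apply_moves(
  increments=[
    [1,0.3,0,0,0],
    [1,0,0,0,0],
  ],
)

```text
t: 15.7
eef_pos: [559.1, 191.5, 101.7]
tcp_rot: [-0.795, 1.571, -2.393]
ft_force: [0.4, -1.0, -2.9]
opening: 0.42
```

Emit:
apply_moves(
  increments=[
    [1,0.2,0,0,0],
    [1,0,0,0,0],
  ],
)

```text
t: 15.9
eef_pos: [559.2, 191.5, 101.6]
tcp_rot: [-0.485, 1.571, -2.082]
ft_force: [-0.6, -0.8, -1.5]
opening: 0.42
```

Emit:
apply_moves(
  increments=[
    [1,0.3,0,0,0],
    [1,0,0,0,0],
  ],
)

```text
t: 16.1
eef_pos: [559.2, 191.4, 101.6]
tcp_rot: [1.421, 1.571, -0.177]
ft_force: [-2.1, -2.3, 3.3]
opening: 0.419
```

Emit:
apply_moves(
  increments=[
    [1,0.3,0,0,0],
    [1,0,0,0,0],
  ],
)

```text
t: 16.3
eef_pos: [559.2, 191.4, 101.6]
tcp_rot: [1.561, 1.57, -0.036]
ft_force: [-2.6, -2.1, 7.3]
opening: 0.419
```

The wheel stops at z 101.6, exactly 60 mm above its bench height, and the force rises (about 13 N in all including weight): flush. Easing off and releasing.

Emit:
apply_moves(
  increments=[
    [1,-0.4,0,0,0],
    [0.4,0,0,0,0],
    [0.2,0,0,0,0],
    [0,0,0,0,0],
    [0,0,0,0,0],
    [0,0,0,0,0],
  ],
)

```text
t: 16.9
eef_pos: [559.2, 191.5, 101.4]
tcp_rot: [-0.346, 1.571, -1.944]
ft_force: [-0.9, 0.2, -0.2]
opening: 0.782
```

Emit:
apply_moves(
  increments=[
    [0,-5,0,0,0],
    [0,-10,0,0,0],
    [0,-20,0,0,0],
    [0,-20,0,0,0],
    [0,-20,0,0,0],
    [0,-20,0,0,0],
    [0,-20,0,0,0],
    [0,-10,0,0,0],
    [0,-5,0,0,0],
    [0,0,0,0,0],
  ],
)

```text
t: 17.9
eef_pos: [559.2, 191.5, 231.8]
tcp_rot: [1.697, 1.57, 0.099]
ft_force: [0.1, -0.2, 1.1]
opening: 1.0
```

Run:
```python
from h import *
to((559.2,191,182))
c=shot('wrist'); d=shot('side')
print(proj(c,(559.2,191,120)), proj(d,(559,191,120)))
b=proj(d,(559,191,90)).astype(int)
cv2.imwrite('pics/w6.png',np.hstack([c['pixels'][::1,100:540,::-1],cv2.resize(d['pixels'][b[1]-60:b[1]+60,b[0]-45:b[0]+45,::-1],None,fx=4,fy=4,interpolation=cv2.INTER_CUBIC)]))
```

```text
t 17.9 pos [559.17 191.46 231.75] yaw_z -91.54 tilt [ 6.e-04  1.e-04 -1.e+00] F [ 0.1 -0.2  1.1] M [-0.04  0.06 -0.03] open 1.0 j6 1.82
shift [4.975e+01 1.000e-02 4.600e-01]
[321.13267113 244.55211405] [266.30279246 258.07802299]
```

View pics/w6.png

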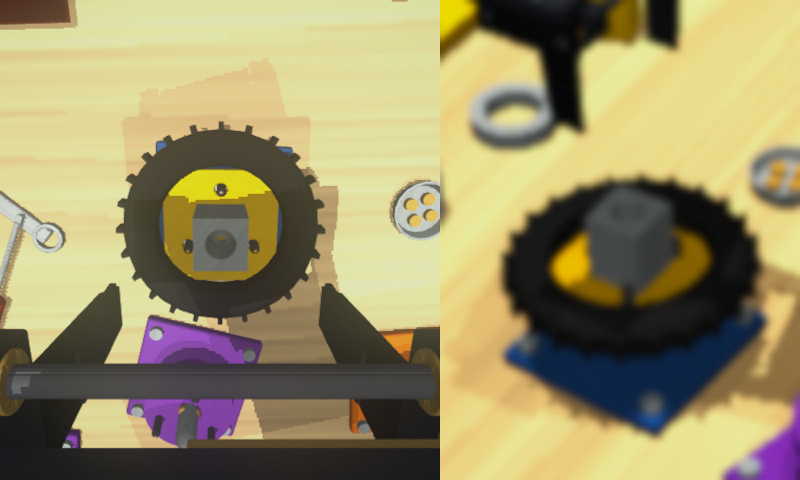

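The wheel sits level on the blue hub. Studs show in all three holes, the bore is at about (320,243) against a predicted (321,245), and the gripper is clear. Handing in.

```bash
python3 -c "
from cell import env
print(env.job_done())"
```

```text
the job is handed in; nothing more can be done
None
```

The wheel is fitted on the blue stand's hub and released. The job was handed in at about 18 s of the 72 s allowed; the hand-in gave no verdict.

- **Fit:** I read the wheel and stud angles from the wrist camera and turned the wheel about 16.5°. The holes met the studs at the first try, with no contact force at the stud tips. The highest push I read was about 13 N, wheel weight included.
- **Flush:** the wheel stopped exactly 60 mm above its bench height, and the force rose there.
- **Last pictures:** the wheel looks level, with the studs visible in all three holes. The bore was within about 2 px of where it should be.
- **Neighbours:** I felt no unexpected contact, and nothing looked disturbed near the stand. I did not view the whole bench again at the end.

No check failed or disagreed, except that my first rough stand position differed by about 45 mm between the scene and side views. I dropped it for the wrist-camera measurement.

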